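# Hold the peg dispenser's spring gate open at the red mark

## Task

Draw a batch of terminal pegs for the next class: slide the green catch tray under the peg dispenser's outlet and let go of it, then pull the yellow grip of the spring-return gate out until the white pointer line stands on the red mark, without pulling well past it, so that all three orange pegs drop into the tray. Keep the gate there: the program finishes while the gripper still holds the gate at the mark, with the tray standing under the outlet. Do not open the gate before the tray is in place, and leave the red mark, the battery, the marker pen and the screwdriver where they are.

Things in the scene. Friction and masses are not known exactly. Their poses are not given: they have to be found in the camera images.
- dispenser: Fixed peg dispenser. Origin on the bench straight below its outlet; +x away from the robot at yaw 0, the gate pulls out along +y. Blue side plates (84 mm long in x, top z 62) with inner faces at y = +-62 mm leave a passage 124 mm wide, 58 mm high, open at front and back, bench as floor; foot flanges reach out to y = +-90. Guide rails at x = +-30, z 58-68 mm.
- outlet (a point): Centre of the outlet, 58 mm above the bench; axes as the dispenser's. The tray's centre belongs straight below it. Above stands a clear square hopper, 44 mm inside, 58 mm over its rim, top at z = 126 mm.
- gate: Spring-return gate. Origin: centre of its yellow upright grip (14 mm thick in y, 26 wide in x, z 67 to 112 mm); axes as the dispenser's. Shut, it is at dispenser x 0, y +165, z 92 mm. Drawbar and foot block under the grip: top z 67 mm. Slides 0-90 mm along dispenser +y. Spring pulls it shut: 3.6 N shut, plus 120 N/m (9.6-12.6 N at the mark); let go, it snaps shut.
- pointer (a point): Tip of the gate's white pointer line, 69 mm above the bench, at dispenser x = -33 mm; with the gate shut at y = +85 mm. It is 80 mm nearer the hopper than the grip and moves with the gate.
- mark (a point): Middle of the top of the red mark, a rider 20 x 10 mm (10 along the pull), z 67.5 mm, at dispenser x -45 mm, 50 to 75 mm out from the shut pointer; axes as the dispenser's. Pointer and mark agree at equal dispenser y. Stiff but can be pushed: leave it. It sits on a fixed scale rail (14 mm wide at x -43, y 62 to 186 mm, top z 62) with a leg at y 181 mm.
- tray: Loose green open tray, about 140 g. Origin: centre of the underside of its well, 86 x 86 x 28 mm outside, walls 3 mm. A grip tab runs along its -x, x = -43 to -125 mm, 12 mm thick in y, z 6 to 34 mm: pinch it from above across y at x = -95 mm, which keeps the gripper clear of the hopper. It goes in from the dispenser's front, tab to the front (-x).
- peg_0: Orange terminal peg, 15 mm across, 25 mm tall, 12 g, starts standing in the hopper on the gate. Origin: centre of its foot.
- peg_1: Orange terminal peg like peg_0.
- peg_2: Orange terminal peg like peg_0.
- battery: Bystander: loose dark 9 V block battery, 50 x 27 x 18 mm, lying on the bench. Origin: centre of its underside.
- marker: Bystander: loose white felt marker with a red cap, 13 x 131 x 16 mm, lying on the bench. Origin: centre of its underside.
- driver: Bystander: loose yellow-handled screwdriver, 25 x 148 x 24 mm, lying on the bench. Origin: centre of its underside.

How it is judged (in metres and radians):
On the way, in this order (a step that is already met when the one before it is completed fails the run):
1. the tray stands under the outlet, let go, with the gate still shut (horizontal distance between tray and outlet below 0.018 m and height (world z) of tray below 0.004 m and linear speed of tray below 0.02 m/s and contact force between the fingers and tray below 0.2 N and y of pointer in the frame of outlet below 0.093 m), for 0.2 s.
2. the gripper holds the gate with its pointer on the red mark (y of pointer in the frame of mark between -0.005 and 0.005 m and contact force between the fingers and gate above 2 N), for 0.3 s.
At the end, for the whole second after the job is handed in: The gripper holds the gate (at least 2 N of contact) with the pointer within 5 mm of the middle of the red mark along the pull; the tray stands flat on the bench, untouched, its centre within 22 mm of straight below the outlet; all three pegs lie at rest in the tray's well (all of step 2 and contact force between the fingers and tray below 0.2 N and horizontal distance between tray and outlet below 0.022 m and height (world z) of tray below 0.004 m and angle between tray's own z axis and vertical below 0.06 rad and linear speed of tray below 0.02 m/s and x of peg_0 in the frame of tray between -0.042 and 0.042 m and y of peg_0 in the frame of tray between -0.042 and 0.042 m and z of each of peg_0, peg_1, peg_2 in the frame of tray below 0.035 m and linear speed of each of peg_0, peg_1, peg_2 below 0.03 m/s and x of peg_1 in the frame of tray between -0.042 and 0.042 m and y of peg_1 in the frame of tray between -0.042 and 0.042 m and x of peg_2 in the frame of tray between -0.042 and 0.042 m and y of peg_2 in the frame of tray between -0.042 and 0.042 m); the arm keeps its last pose, push and grip.
It fails at once if the gate is opened more than 12 mm while the tray is not under the outlet (centre within 25 mm) (y of pointer in the frame of outlet above 0.097 m and horizontal distance between tray and outlet above 0.025 m).
It fails at once if the gate is pulled more than 12 mm past the red mark (y of pointer in the frame of mark above 0.012 m).
It fails at once if the red mark is shifted by more than 4 mm (distance of mark from where it was at the start of the episode above 0.004 m).
It fails at once if the battery, the marker pen or the screwdriver is moved by more than 15 mm (distance of any of battery, marker, driver from where it was at the start of the episode above 0.015 m).
It also fails if it takes over 53 s, if anything falls off the work surface, if the arm or the gripper's body presses on something with over 40 N, if the wrist force passes 120 N, or if a joint passes its speed limit or range.

## Robot

A 6-joint arm with a two-finger parallel gripper is mounted at the origin on a cart in front of the work surface, level with it; the furniture and walls round the work are solid. World frame = base frame: x ahead of the robot, y to its left, z up, the work surface at z = 0. Lengths are in m, angles in degrees, forces in N, time in s.
With the tool pointing down it reaches from about 0.25 to 0.725 m from the base axis. Payload 9.7 kg.
Tool frame: the origin (TCP) lies midway between the tips of the shut fingers; the grasp point (between the pads) lies 19 mm behind it; z points along the fingers, y is the line along which they close (so a half turn about z gives the same grasp; the last joint's range is limited). The gripper opens to 85 mm and grips with 20 to 120 N. Pads are 22 mm wide; open, the fingers measure 114 mm over their backs; the gripper's body (76 mm by 85 mm) begins 54 mm behind the grasp point. The pads swing forward as they close: fully open they stand 13 mm farther back than shut.
Start: joints at [65.489, 4.979, 10.078, 95.1, 0, 90], TCP at [0.228, 0.5, 0.231] pointing down, gripper open.
Joint ranges: [-179.16, 179.16], [-48.56, 103.87], [-65.8, 70.77], [-126.05, 130.52], [-82.76, 87.17], [-180, 180]. Speed limits (degrees/s): [127.2, 127.2, 147.25, 180, 180, 180].

## Interface

Orientations are given as [roll, pitch, yaw] about the fixed x, y, z axes, in that order (R = Rz(yaw) Ry(pitch) Rx(roll)).
In Python, from workcell import * gives the robot as it stands.
- The arm moves only by the tool servo_tool, never from a script. Its argument "moves" is a list of rows, each a list of 4 numbers: the shift along the world's x, y, z in cm, then the turn about the world's z in rad. A call has 1 to 20 rows; each row is the pose to reach, as a shift and turn from the pose commanded when the call began; what a row does not reach only later rows make up. A row lasts 1/12 s, in which the tool goes at most 41.7 mm and 7.16 degrees, less where a joint would pass 70% of its speed; a pose out of reach is approached as far as the arm can. A call with a gripper value outside its range is refused whole. "claw" is the closure, from 0 (fully open) to 1 (shut), set as the call begins (left out, the last holds). The fingers move at their own pace and stop on an object; "force" is the grip in N (left out, the last holds). Time passes only in rows, so rows that repeat a pose let the fingers close. It gives the time, the measured TCP pose, the force, the opening and the grip force at its end, in the units of the state.
- get_obs(): the state, without advancing time (a new reading comes with each control period).
- camera(name): name is "scene" or "side" or "wrist"; returns the picture (400x640x3 uint8, red, green, blue); there is no depth.
- get_calibration(name): a dict with "fx", "fy", "cx", "cy" (pixels), "k1" (the pictures are not rectified: a ray, as slopes to the right and down, at radius r is drawn at 1 + k1 r^2 times it, then the intrinsics apply), "rvec" (rotation vector, rad) and "tvec" (3), from world to camera coordinates, as OpenCV has them; the wrist camera has in their place "tool_from_camera" (4x4, takes a point from camera to tool coordinates, whose origin is the TCP and whose axes are the flange's). Camera axes: x right, y down, z forward; pixel columns grow to the right and rows downward; lengths in m; the calibration is good to about 2 mm. A picture is of the moment at which its call begins: read the wrist's pose just before it. get_calibration takes no time and is no camera call.
- job_done(): hands the job in; it is judged then, once.
The state is a dict: "time": time; "q": joint angles; "qd": joint speeds; "joint_efforts": joint torques, N m; "ee_pos": TCP position; "tcp_rot": TCP orientation; "wrist_force": force on the tool from outside, world axes, zero at the start; "torque": the same for the moment, N m; "opening": finger opening in m; "grasp_force": force on a finger pad.
Only numpy, scipy, OpenCV 4.12 (cv2) and the standard library are available. Lean on these libraries where they do the work, as an engineer would, in place of code of your own. Each camera call takes 0.05 s, during which the arm holds its last target. There are 200 camera calls.

## Working session

There is one attempt and no reset: what is moved stays moved. The work goes in short steps, Python scripts to look and compute and a tool call to move; the robot and the scene stay as the last step left them, time stands still between calls to the robot, and variables do not carry over. Pictures are saved under pics/ and viewed, at most 10 in all, crops included, and the job is handed in when it is done.

Besides the shell and the picture viewer there is one more tool, called after ">>>" as name(argument=value, ...) on one line, values as JSON. servo_tool: Moves the arm, as the interface text tells. Its arguments: {"type":"object","properties":{"moves":{"type":"array","items":{"type":"array","items":{"type":"number"}}},"claw":{"type":"number"},"force":{"type":"number"}},"required":["moves"]}

```bash
mkdir -p pics; ls; python3 - <<'E'
from workcell import *
import cv2
print(get_obs()['ee_pos'],get_obs()['tcp_rot'])
for n in ("scene","side"):
    im=camera(n); cv2.imwrite(f"pics/{n}0.png",im[:,:,::-1]); print(n,get_calibration(n))
print(get_calibration("wrist"))
E
```

```text
pics
[0.22806968 0.50023428 0.23059182] [-1.79924961e+02  9.30147784e-04  1.55490744e+02]
scene {'fx': 515.3189264883734, 'fy': 515.3189264883734, 'cx': 313.3136700086626, 'cy': 196.25504491692197, 'k1': 0.014493352437584005, 'rvec': array([ 0.57128704, -2.51077802,  1.40057652]), 'tvec': array([0.5282264, 0.1584957, 1.286624 ])}
side {'fx': 437.3072914578862, 'fy': 437.3072914578862, 'cx': 332.03891640587847, 'cy': 201.74399548668578, 'k1': -0.0827564936571612, 'rvec': array([ 0.2662286 , -2.76946312,  1.27201633]), 'tvec': array([0.53897816, 0.10107306, 1.22692478])}
{'fx': 341.02515671352387, 'fy': 341.02515671352387, 'cx': 323.6822272246013, 'cy': 198.40559785688882, 'k1': -0.04564644689843029, 'tool_from_camera': array([[ 1.02305036e-03, -9.60356959e-01, -2.78771348e-01,
         7.12885140e-02],
       [ 9.99999473e-01,  9.57681674e-04,  3.70674958e-04,
        -4.23176497e-04],
       [-8.90060646e-05, -2.78771580e-01,  9.60357433e-01,
        -1.43868117e-01],
       [ 0.00000000e+00,  0.00000000e+00,  0.00000000e+00,
         1.00000000e+00]])}
```

View pics/scene0.png

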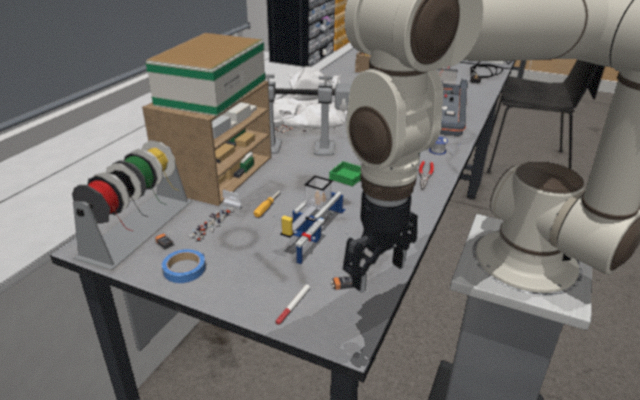

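View pics/side0.png

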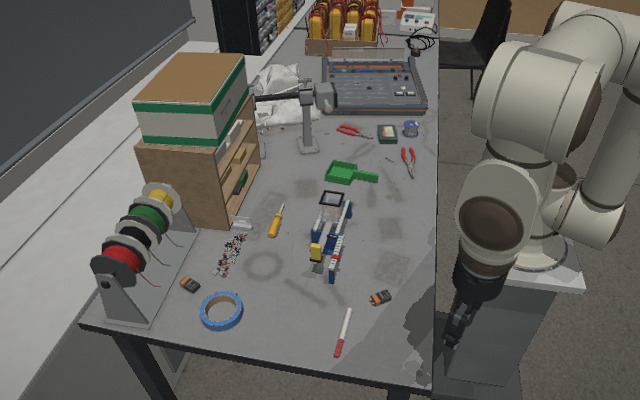

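Both views show the dispenser near side (330,235) with the hopper rim at (332,198), the grip at (316,252), the red mark near (335,255), the green tray at (340,172) with its tab towards the robot, the battery at (380,297), the pen at (343,330), and the driver at (276,220).

```bash
cat > h.py <<'E'
from workcell import *
import cv2, numpy as np
from scipy.spatial.transform import Rotation as R
def cal(n,obs=None):
    c=get_calibration(n); K=np.array([[c['fx'],0,c['cx']],[0,c['fy'],c['cy']],[0,0,1]]); D=np.array([c['k1'],0,0,0.])
    if n=='wrist':
        o=obs or get_obs(); T=np.eye(4); T[:3,:3]=R.from_euler('xyz',o['tcp_rot'],degrees=True).as_matrix(); T[:3,3]=o['ee_pos']
        W=np.linalg.inv(T@c['tool_from_camera']); return K,D,W[:3,:3],W[:3,3]
    return K,D,cv2.Rodrigues(c['rvec'])[0],c['tvec']
def ray(n,uv,obs=None):
    K,D,r,t=cal(n,obs); p=cv2.undistortPoints(np.float64(uv).reshape(-1,1,2),K,D).reshape(-1,2)
    return -r.T@t, np.c_[p,np.ones(len(p))]@r
def plane(n,uv,z,obs=None):
    o,d=ray(n,uv,obs); return o+d*((z-o[2])/d[:,2])[:,None]
def proj(n,P,obs=None):
    K,D,r,t=cal(n,obs); return cv2.projectPoints(np.float64(P).reshape(-1,1,3),cv2.Rodrigues(r)[0],t,K,D)[0].reshape(-1,2)
def blobs(im,lo,hi,amin=8):
    m=cv2.inRange(cv2.cvtColor(im,cv2.COLOR_RGB2HSV),np.array(lo),np.array(hi))
    n,_,s,c=cv2.connectedComponentsWithStats(m); return m,[(s[i,4],s[i,:4].tolist(),c[i].round(1).tolist()) for i in range(1,n) if s[i,4]>=amin]
E
python3 - <<'E'
from h import *
im=cv2.imread('pics/side0.png'); rgb=im[:,:,::-1].copy()
sc=cv2.imread('pics/scene0.png')[:,:,::-1].copy()
for nm,i in(('side',rgb),('scene',sc)):
  for k,lo,hi in(('green',(45,120,50),(75,255,255)),('yellow',(20,150,100),(33,255,255)),('red',(0,170,100),(6,255,255)),('red2',(174,170,100),(179,255,255)),('blue',(105,120,40),(120,255,255))):
    print(nm,k,[b for b in blobs(i,lo,hi)[1] if 230<b[2][0]<400 and b[2][1]>140])
m,_=blobs(rgb,(45,120,50),(75,255,255)); c=max([c for c in cv2.findContours(m,0,2)[0] if cv2.boundingRect(c)[0]>300],key=cv2.contourArea)
print(cv2.approxPolyDP(c,2,True).reshape(-1,2).tolist())
cv2.imwrite('pics/crop.png',cv2.resize(im[150:290,290:390],None,fx=6,fy=4.2*6/4.2*.7,interpolation=cv2.INTER_CUBIC))
for uv,z in(([332,198],.126),([316,245],.112),([340,170],.0),([380,297],.01),([343,330],.01),([276,220],.01)): print(uv,plane('side',[uv],z).round(3))
E
```

```text
side green [(np.int32(737), [325, 160, 53, 25], [346.3, 173.1]), (np.int32(28), [239, 170, 7, 17], [241.7, 179.0])]
side yellow [(np.int32(10), [275, 227, 3, 7], [275.9, 230.1]), (np.int32(11), [269, 231, 4, 6], [270.9, 233.3]), (np.int32(156), [311, 243, 10, 17], [315.5, 251.3])]
side red [(np.int32(22), [332, 255, 7, 4], [335.0, 256.5])]
side red2 []
side blue [(np.int32(58), [345, 202, 7, 16], [348.7, 211.3]), (np.int32(97), [311, 229, 11, 14], [315.5, 235.6]), (np.int32(15), [329, 232, 6, 4], [331.3, 233.2]), (np.int32(158), [323, 236, 15, 19], [329.5, 245.7]), (np.int32(65), [329, 270, 5, 14], [331.0, 276.8])]
scene green [(np.int32(38), [241, 161, 12, 9], [245.8, 165.4]), (np.int32(483), [330, 163, 30, 22], [345.7, 173.5])]
scene yellow [(np.int32(146), [283, 217, 9, 18], [286.7, 225.6])]
scene red [(np.int32(10), [303, 234, 7, 3], [306.2, 235.0])]
scene red2 []
scene blue [(np.int32(109), [330, 196, 14, 16], [337.5, 205.6]), (np.int32(25), [293, 213, 8, 7], [296.0, 215.2]), (np.int32(116), [294, 219, 20, 18], [303.6, 227.1]), (np.int32(52), [312, 229, 8, 13], [316.7, 235.3]), (np.int32(66), [297, 248, 5, 15], [298.8, 255.2])]
[[325, 174], [325, 180], [349, 184], [353, 177], [375, 181], [377, 174], [358, 171], [354, 164], [333, 160]]
[332, 198] [[0.534 0.079 0.126]]
[316, 245] [[0.541 0.242 0.112]]
[340, 170] [[ 0.564 -0.216  0.   ]]
[380, 297] [[0.374 0.289 0.01 ]]
[343, 330] [[0.446 0.397 0.01 ]]
[276, 220] [[0.701 0.072 0.01 ]]
```

View pics/crop.png

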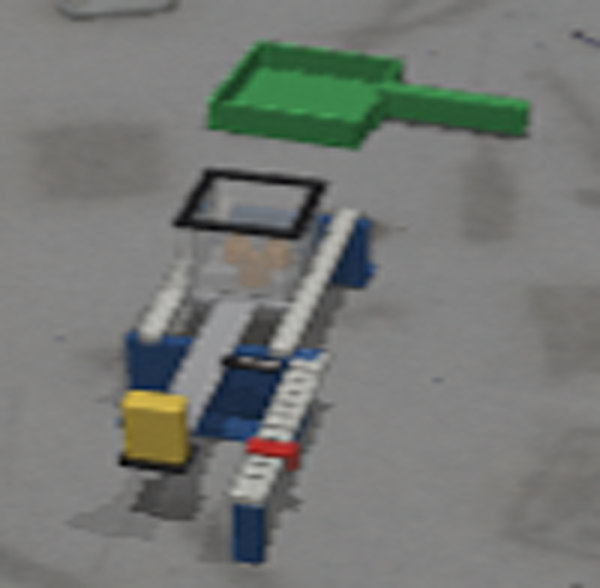

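The crop shows the tray clear at left rear, with the pegs visible in the hopper. Next I take a wrist view from above the middle of the bench.

>>> servo_tool(moves=[[2,-4,1,0.1],[4,-8,2,0.2],[6,-12,2,0.3],[8,-15,2,0.43],[10,-19,2,0.43],[12,-23,2,0.43],[14,-27,2,0.43],[16,-31,2,0.43],[18,-35,2,0.43],[20,-39,2,0.43],[21,-43,2,0.43],[22,-47,2,0.43],[22,-50,2,0.43],[22,-50,2,0.43],[22,-50,2,0.43],[22,-50,2,0.43]], claw=0)

```text
time: 1.43
ee_pos: [0.4481, -0.0003, 0.251]
tcp_rot: [180.0, -0.0, 180.0]
wrist_force: [-0.8, -0.1, 0.2]
opening: 0.0856
grasp_force: 0.0
```

```bash
python3 - <<'E'
from h import *
import pickle
o=get_obs(); im=camera('wrist'); pickle.dump((o,im),open('w1.pkl','wb'))
cv2.imwrite('pics/w1.png',im[:,:,::-1]); print(o['time'],o['ee_pos'],o['tcp_rot'],np.abs(o['qd']).max())
E
```

```text
1.4333 [ 4.48089365e-01 -3.14644564e-04  2.50954015e-01] [ 1.79988501e+02 -4.25670436e-02  1.79980274e+02] 2.6342041680039476
```

View pics/w1.png

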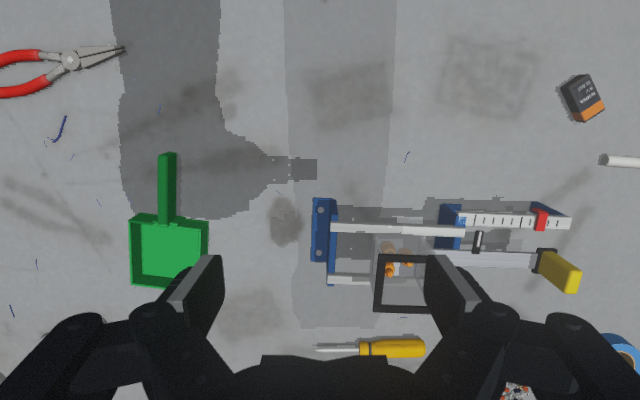

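The wrist view (top is towards the robot, right is +y) shows tray well centred near (170,252) with the tab up to (167,153), the hopper rim at (403,283), the front guide rail from (330,228) to (465,233), the red mark at (541,220), the grip top at (570,275), and the driver below at (390,348).

```bash
python3 - <<'E'
from h import *
import pickle
o,im=pickle.load(open('w1.pkl','rb'))
P=lambda uv,z:plane('wrist',uv,z,o)
m,b=blobs(im,(45,120,40),(80,255,255)); 
c=max(cv2.findContours(m,0,2)[0],key=cv2.contourArea); print(cv2.approxPolyDP(c,2.5,True).reshape(-1,2).tolist())
pts=c.reshape(-1,2); t=np.array([[x.min(),y,x.max()] for y in range(156,208,4) for x in [np.where(m[y])[0]] if len(x)])
L=P(t[:,[0,1]],.034);Rr=P(t[:,[2,1]]+[1,0],.034); mid=(L+Rr)/2; f=np.polyfit(mid[:,0],mid[:,1],1); print('tab width',np.ptp([L[:,1],Rr[:,1]],axis=0).round(4),'slope deg',np.degrees(np.arctan(f[0])),'y at tab',mid[[0,-1]].round(4))
print('tab end',P([[167,152.5]],.034).round(4),'well corners',P([[132,217],[208,220]],.028).round(4))
for k,lo,hi,z in(('mark',(0,170,100),(6,255,255),.0675),('mark2',(174,170,100),(179,255,255),.0675),('grip',(20,150,100),(33,255,255),.112)):
  mm,b=blobs(im,lo,hi,30)
  for a,box,ce in b:
    if ce[0]>350: print(k,a,box,ce,P([ce],z).round(4))
mm,_=blobs(im,(20,150,100),(33,255,255));cc=max([c for c in cv2.findContours(mm,0,2)[0] if c[:,0,0].min()>480],key=cv2.contourArea);print('grip',cv2.approxPolyDP(cc,2,True).reshape(-1,2).tolist())
print('rim',P([[375,254],[426,255],[375,310],[430,313]],.126).round(4))
print('rail ends front edge',P([[331,222],[464,227]],.068).round(4),'scale',P([[459,209],[568,217]],.062).round(4),P([[459,226],[571,229]],.062).round(4))
cv2.imwrite('pics/w1c.png',cv2.resize(im[190:330,300:600,::-1],None,fx=2.6,fy=2.6,interpolation=cv2.INTER_CUBIC))
E
```

```text
[[175, 153], [158, 156], [158, 214], [139, 213], [129, 220], [131, 284], [165, 289], [180, 271], [192, 266], [207, 251], [207, 221], [175, 215]]
tab width [0.0197 0.0198 0.0198 0.0199 0.02   0.02   0.0201 0.0202 0.0202 0.0203
 0.0204 0.0205 0.0205] slope deg -7.186321820025859 y at tab [[ 0.4339 -0.1686  0.034 ]
 [ 0.4879 -0.1754  0.034 ]]
tab end [[ 0.4302 -0.1682  0.034 ]] well corners [[ 0.5055 -0.2217  0.028 ]
 [ 0.5089 -0.133   0.028 ]]
mark 137 [536, 212, 12, 19] [541.2, 221.4] [[0.4963 0.226  0.0675]]
grip 477 [547, 252, 35, 42] [569.2, 275.4] [[0.5349 0.2335 0.112 ]]
grip 903 [371, 339, 55, 19] [398.7, 347.8] [[0.6145 0.0749 0.112 ]]
grip 122 [359, 342, 10, 14] [363.8, 348.2] [[0.6147 0.0399 0.112 ]]
grip [[547, 252], [555, 261], [556, 258], [561, 265], [568, 268], [565, 268], [569, 270], [563, 291], [574, 293], [581, 272], [554, 253]]
rim [[0.5046 0.044  0.126 ]
 [0.5057 0.0884 0.126 ]
 [0.5607 0.0465 0.126 ]
 [0.5643 0.0975 0.126 ]]
rail ends front edge [[0.4964 0.0071 0.068 ]
 [0.502  0.1444 0.068 ]] scale [[0.4845 0.1395 0.062 ]
 [0.4935 0.2586 0.062 ]] [[0.5032 0.1416 0.062 ]
 [0.5072 0.2648 0.062 ]]
```

View pics/w1c.png

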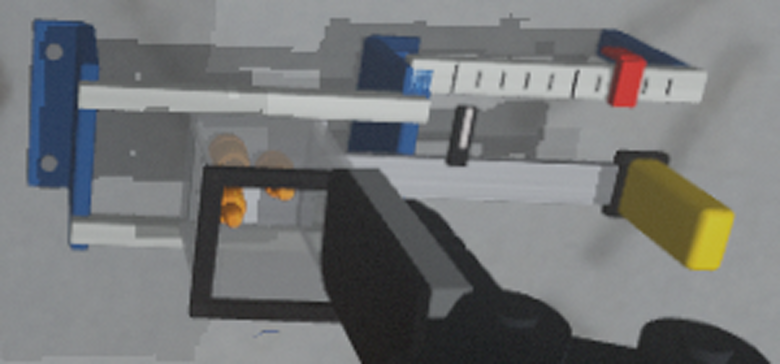

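The close-up shows the rail, mark (625,80), pointer line (465,130) and grip (710,240) clearly. The tray is best measured from straight above it.

>>> servo_tool(moves=[[0.3,-4,0,0],[0.6,-8,0,0],[1,-12,0,0],[1,-16,0,0],[1,-17.6,0,0],[1,-17.6,0,0],[1,-17.6,0,0],[1,-17.6,0,0]])

```text
time: 2.15
ee_pos: [0.4584, -0.1741, 0.2513]
tcp_rot: [180.0, -0.0, -179.8]
wrist_force: [0.2, -0.5, 0.9]
opening: 0.0854
grasp_force: 0.0
```

```bash
python3 - <<'E'
from h import *
import pickle
o=get_obs(); im=camera('wrist'); pickle.dump((o,im),open('w2.pkl','wb')); print(o['ee_pos'],o['tcp_rot'])
P=lambda uv,z:plane('wrist',uv,z,o)
m,b=blobs(im,(45,120,40),(80,255,255)); c=max(cv2.findContours(m,0,2)[0],key=cv2.contourArea); print(cv2.approxPolyDP(c,2,True).reshape(-1,2).tolist())
x,y,w,h=cv2.boundingRect(c); print(x,y,w,h)
rows=range(y+6,y+48,3); t=np.array([[np.where(m[r])[0].min(),r,np.where(m[r])[0].max()] for r in rows])
A=P(t[:,:2],.034);B=P(t[:,[2,1]]+[1,0],.034);M=(A+B)/2; f=np.polyfit(M[:,0],M[:,1],1)
print((B-A)[:,1].round(4),f,np.degrees(np.arctan(f[0])),M[0],M[-1]); print('end',P([[x+w/2,y]],.034))
cv2.imwrite('pics/w2c.png',cv2.resize(im[y-20:y+h+40,x-40:x+w+80,::-1],None,fx=3,fy=3,interpolation=cv2.INTER_CUBIC)); 
E
```

```text
[ 0.45840511 -0.17413988  0.25128899] [ 1.79976589e+02 -5.97831020e-03 -1.79789187e+02]
[[321, 143], [318, 149], [311, 205], [280, 205], [277, 211], [271, 277], [339, 285], [350, 219], [348, 213], [327, 211], [320, 207], [328, 145]]
271 143 80 143
[0.0117 0.2254 0.0106 0.0117 0.0107 0.0107 0.0118 0.0108 0.0097 0.0108
 0.0109 0.0109 0.0109 0.0109] [ 0.65409589 -0.484479  ] 33.18853401186911 [ 0.43732676 -0.17439365  0.034     ] [ 0.48000217 -0.18021168  0.034     ]
end [[ 0.43105063 -0.18760195  0.034     ]]
```

View pics/w2c.png

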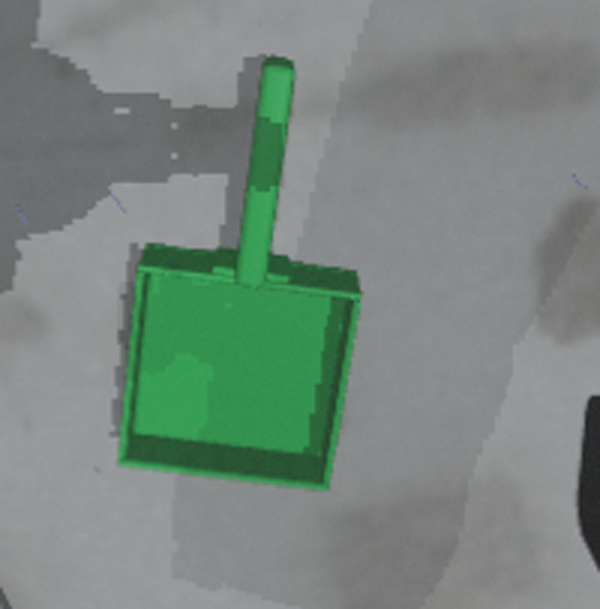

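The tray is undisturbed, rotated about -7.5°. Rim corners in the full image: (278,212), (351,221), (340,286), (271,277).

```bash
python3 - <<'E'
from h import *
import pickle
o,im=pickle.load(open('w2.pkl','rb'))
C=plane('wrist',[[277.7,212.3],[351,221.5],[340.3,286],[271,277.3]],.028,o); print(C.round(4),C.mean(0))
e=(C[3]-C[0]+C[2]-C[1])/2; print(np.degrees(np.arctan2(e[1],e[0])),np.linalg.norm(e),np.linalg.norm(C[1]-C[0]))
y=np.radians(-7.8); print('grip pt',C.mean(0)[:2]-.095*np.array([np.cos(y),np.sin(y)]))
E
```

```text
[[ 0.5102 -0.2261  0.028 ]
 [ 0.5209 -0.1425  0.028 ]
 [ 0.6043 -0.1532  0.028 ]
 [ 0.5929 -0.237   0.028 ]] [ 0.55710892 -0.18970795  0.028     ]
-7.413227048707734 0.08376106875579967 0.08420312926674994
grip pt [ 0.46298787 -0.17681497]
```

>>> servo_tool(moves=[[0.5,-0.1,-4,-0.1],[0.5,-0.1,-8,-0.135],[0.5,-0.1,-12,-0.135],[0.5,-0.1,-16,-0.135],[0.5,-0.1,-20,-0.135],[0.5,-0.1,-22,-0.135],[0.5,-0.1,-23.5,-0.135],[0.5,-0.1,-24,-0.135],[0.5,-0.1,-24,-0.135],[0.5,-0.1,-24,-0.135]], claw=0)

```text
time: 3.03
ee_pos: [0.4638, -0.176, 0.0123]
tcp_rot: [-180.0, 0.1, 172.5]
wrist_force: [-0.0, 0.3, 0.2]
opening: 0.0853
grasp_force: 0.0
```

>>> servo_tool(moves=[[0,0,0,0],[0,0,0,0],[0,0,0,0],[0,0,0,0],[0,0,0,0],[0,0,0,0],[0,0,0,0],[0,0,0,0],[0,0,0,0],[0,0,0,0]], claw=1, force=40)

```text
time: 3.87
ee_pos: [0.4633, -0.1766, 0.0115]
tcp_rot: [-180.0, 0.0, 172.4]
wrist_force: [-0.8, -0.1, 3.0]
opening: 0.0107
grasp_force: 42.4
```

```bash
python3 - <<'E'
from h import *
import pickle
o,im=pickle.load(open('w1.pkl','rb'))
# pixel estimates from crop w1c (scale 2.6, offset 300,190)
g=lambda L:np.array(L)/2.6+[300,190]
P=lambda L,z:plane('wrist',g(L),z,o).round(4)
print('rim outer',P([[205,167],[190,318]],.126)); 
r=P([[80,84],[428,96]],.068);print('front rail outer edge',r); r2=P([[80,108],[428,122]],.068);print('front rail inner',r2)
print('back rail',P([[72,217],[72,245]],.068))
s=P([[408,55],[705,72]],.062); s2=P([[408,92],[703,102]],.062);print('scale',s,s2)
for a in(r,r2,s,s2): d=a[1]-a[0]; print(np.degrees(np.arctan2(-d[0],d[1])))
print('mark corners',P([[622,55],[646,57],[636,107],[612,105]],.0675)); print('pointer ends',P([[473,110],[463,160]],.069))
print('grip top',P([[703,205],[733,211],[718,268],[690,264]],.112), 'drawbar edge',P([[330,152],[615,163]],.067),P([[400,195],[600,205]],.067))
E
```

```text
rim outer [[0.5048 0.0472 0.126 ]
 [0.5631 0.0448 0.126 ]]
front rail outer edge [[0.4968 0.0068 0.068 ]
 [0.502  0.145  0.068 ]]
front rail inner [[0.5069 0.0069 0.068 ]
 [0.5131 0.1463 0.068 ]]
back rail [[0.5549 0.0039 0.068 ]
 [0.5679 0.004  0.068 ]]
scale [[0.4868 0.1375 0.062 ]
 [0.4943 0.2622 0.062 ]] [[0.5025 0.1393 0.062 ]
 [0.5074 0.2641 0.062 ]]
-2.1548304598107246
-2.546627518499369
-3.4418710657994995
-2.2484390070586393
mark corners [[0.4851 0.2217 0.0675]
 [0.486  0.2318 0.0675]
 [0.5073 0.2317 0.0675]
 [0.5063 0.2214 0.0675]]
pointer ends [[0.5076 0.1635 0.069 ]
 [0.5294 0.1623 0.069 ]]
grip top [[0.528  0.2331 0.112 ]
 [0.5306 0.2453 0.112 ]
 [0.5543 0.2449 0.112 ]
 [0.5524 0.2334 0.112 ]] drawbar edge [[0.5265 0.1082 0.067 ]
 [0.5322 0.2278 0.067 ]] [[0.5459 0.139  0.067 ]
 [0.5514 0.2249 0.067 ]]
```

Dispenser origin is about (0.534, 0.076), yaw -2.5°, and the mark is about 65 mm out. The tray is gripped, so I lift it and carry it to the dispenser's front.

>>> servo_tool(moves=[[0,0,0.5,0],[-1.5,0,0.8,0],[-4,0,0.8,0],[-7,0,0.8,0.02],[-10,1,0.8,0.04],[-12.5,3,0.8,0.06],[-14,6,0.8,0.09],[-14.3,9,0.8,0.09],[-14.3,12,0.8,0.09],[-14.3,15,0.8,0.09],[-14.3,18,0.8,0.09],[-14.3,21,0.8,0.09],[-14.3,23.5,0.8,0.09],[-14.3,25.4,0.8,0.09],[-14.3,26,0.8,0.09],[-14.3,26,0.8,0.09],[-14.3,26,0.8,0.09]])

```text
time: 5.28
ee_pos: [0.32, 0.0831, 0.0192]
tcp_rot: [-180.0, -0.0, 177.6]
wrist_force: [-0.4, -0.3, -1.2]
opening: 0.0115
grasp_force: 41.9
```

```bash
python3 - <<'E'
from h import *
import pickle
o=get_obs(); im=camera('wrist'); pickle.dump((o,im),open('w3.pkl','wb')); print(o['ee_pos'],o['tcp_rot'],o['grasp_force'])
cv2.imwrite('pics/w3.png',im[:,:,::-1])
E
```

```text
[0.31997371 0.08313254 0.01921718] [-1.79973401e+02 -2.81050852e-02  1.77605639e+02] 41.876481771469116
```

View pics/w3.png

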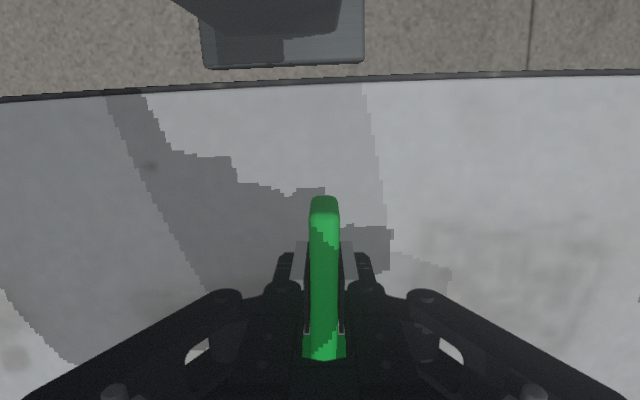

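The tab is held square in the jaws. Inserting, lowering, then releasing.

>>> servo_tool(moves=[[1.5,0.1,0,0],[3.5,0,0,0],[5.5,0,0,0],[7.5,-0.1,0,0],[9.5,-0.2,0,0],[11,-0.3,0,0],[11.95,-0.3,0,0],[11.95,-0.3,0,0],[11.95,-0.3,0,0],[11.95,-0.3,-0.4,0],[11.95,-0.3,-0.75,0],[11.95,-0.3,-0.8,0],[11.95,-0.3,-0.8,0],[11.95,-0.3,-0.8,0]])

```text
time: 6.5
ee_pos: [0.4393, 0.0805, 0.0114]
tcp_rot: [-180.0, 0.0, 177.6]
wrist_force: [-1.0, 0.3, 1.2]
opening: 0.011
grasp_force: 42.2
```

>>> servo_tool(moves=[[0,0,0,0],[0,0,0,0],[0,0,0,0],[0,0,0,0],[0,0,0,0],[0,0,0,0],[0,0,0,0],[0,0,1,0],[0,0,4,0],[0,0,8,0],[-2,0,12,0],[-4,0,16,0],[-6,0,20,0],[-7,0,23,0],[-7,0,24,0],[-7,0,24,0],[-7,0,24,0]], claw=0)

```text
time: 7.92
ee_pos: [0.3701, 0.0805, 0.2518]
tcp_rot: [180.0, 0.1, 177.6]
wrist_force: [0.9, -0.2, -1.0]
opening: 0.0855
grasp_force: 0.0
```

```bash
python3 - <<'E'
from h import *
import pickle
o=get_obs(); im=camera('wrist'); pickle.dump((o,im),open('w4.pkl','wb')); print(o['time'],o['ee_pos'],o['tcp_rot'],o['grasp_force'])
cv2.imwrite('pics/w4.png',im[:,:,::-1])
E
```

```text
7.9167 [0.37005298 0.08050659 0.25175525] [1.79978008e+02 8.81470614e-02 1.77550471e+02] 0.0
```

View pics/w4.png

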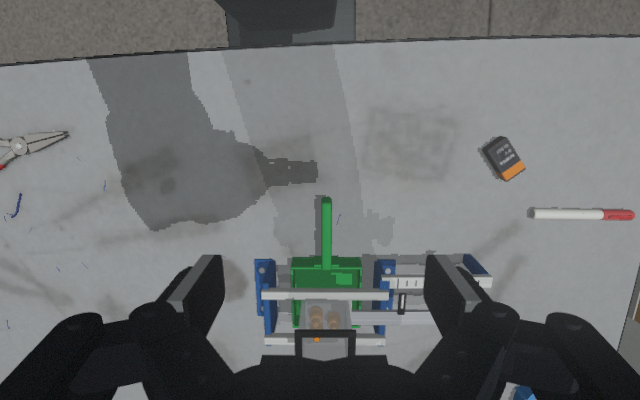

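The tray stands centred between the plates, tab end at (327,198), and the bystanders are untouched. Now moving over the gate grip.

>>> servo_tool(moves=[[2.5,2.5,0,0],[5,5,0,0],[7.5,7.5,0,0],[10,10,0,0],[12.5,12.5,0,0],[15,14.5,0,0],[17.2,15.9,0,0],[17.2,15.9,-3,0],[17.2,15.9,-6,0],[17.2,15.9,-8,0],[17.2,15.9,-8,0],[17.2,15.9,-8,0],[17.2,15.9,-8,0]])

```text
time: 9.05
ee_pos: [0.5418, 0.2394, 0.1719]
tcp_rot: [180.0, 0.0, 177.5]
wrist_force: [-1.0, -0.0, 1.4]
opening: 0.0856
grasp_force: 0.0
```

```bash
python3 - <<'E'
from h import *
import pickle
o,im=pickle.load(open('w4.pkl','rb'))
print('tab end',plane('wrist',[[327,197.5]],.034,o).round(4))
o=get_obs(); im=camera('wrist'); pickle.dump((o,im),open('w5.pkl','wb')); print(o['time'],o['ee_pos'],o['tcp_rot'])
m,b=blobs(im,(20,150,60),(33,255,255),60); print(b)
for a,box,c in b: print(plane('wrist',[c,box[:2],[box[0]+box[2],box[1]+box[3]]],.112,o).round(4))
m2,b=blobs(im,(0,170,80),(6,255,255),30); print('red',[(x,plane('wrist',[x[2]],.0675,o).round(4)) for x in b])
print('predicted grip top corners',proj('wrist',[[.5413+x,.2392+y,.112] for x in(-.013,.013) for y in (-.007,.007)],o).round(0).tolist())
cv2.imwrite('pics/w5.png',im[:,:,::-1])
E
```

```text
tab end [[0.4031 0.0828 0.034 ]]
9.05 [0.54176829 0.23936783 0.17189143] [1.79998560e+02 3.58435817e-03 1.77538237e+02]
[(np.int32(1039), [313, 183, 22, 53], [323.5, 209.6]), (np.int32(505), [206, 319, 27, 23], [219.9, 330.4])]
[[0.5368 0.2393 0.112 ]
 [0.5194 0.2336 0.112 ]
 [0.555  0.246  0.112 ]]
[[0.6239 0.162  0.112 ]
 [0.6142 0.1535 0.112 ]
 [0.6341 0.1702 0.112 ]]
red [((np.int32(349), [297, 124, 13, 29], [302.8, 138.5]), array([[0.4968, 0.226 , 0.0675]]))]
predicted grip top corners [[311.0, 197.0], [334.0, 196.0], [314.0, 236.0], [335.0, 235.0]]
```

>>> servo_tool(moves=[[0,0,-3,0],[0,0,-6,0],[0,0,-8,0],[0,0,-9.3,0],[0,0,-9.3,0],[0,0,-9.3,0]])

```text
time: 9.6
ee_pos: [0.542, 0.2396, 0.0795]
tcp_rot: [180.0, 0.0, 177.5]
wrist_force: [0.5, -0.3, -0.6]
opening: 0.0851
grasp_force: 0.0
```

>>> servo_tool(moves=[[0,0,0,0],[0,0,0,0],[0,0,0,0],[0,0,0,0],[0,0,0,0],[0,0,0,0],[0,0,0,0],[0,0,0,0],[0,0,0,0],[0,0,0,0]], claw=1, force=60)

```text
time: 10.43
ee_pos: [0.5418, 0.2392, 0.0787]
tcp_rot: [-180.0, 0.0, 177.5]
wrist_force: [-1.0, -2.7, 5.0]
opening: 0.013
grasp_force: 59.0
```

```bash
cat > pm.py <<'E'
from h import *
import sys
o=get_obs(); im=camera('wrist'); print(o['time'],o['ee_pos'],o['grasp_force'],o['opening'],o['wrist_force'])
cv2.imwrite(sys.argv[1],im[:,:,::-1])
m,b=blobs(im,(0,170,60),(6,255,255),60); print('red',[(x,plane('wrist',[x[2]],.0675,o).round(4)) for x in b])
a=np.radians(-2.5); 
for k,P in(('pointer pred',(-.033,.085,.069)),('mark pred',(-.045,.150,.0675))):
    print(k,proj('wrist',[[.534+P[0]*np.cos(a)-P[1]*np.sin(a),.076+P[0]*np.sin(a)+P[1]*np.cos(a),P[2]]],o))
E
python3 pm.py pics/w6.png
```

```text
10.4333 [0.54180109 0.23924311 0.07870052] 59.00419771671295 0.013005893194863342 [-1.00571985 -2.68653852  4.97041007]
red [((np.int32(830), [280, 140, 22, 42], [290.6, 161.0]), array([[0.4969, 0.2258, 0.0675]]))]
pointer pred [[156.6824864  184.13131576]]
mark pred [[294.85106725 157.95201534]]
```

View pics/w6.png

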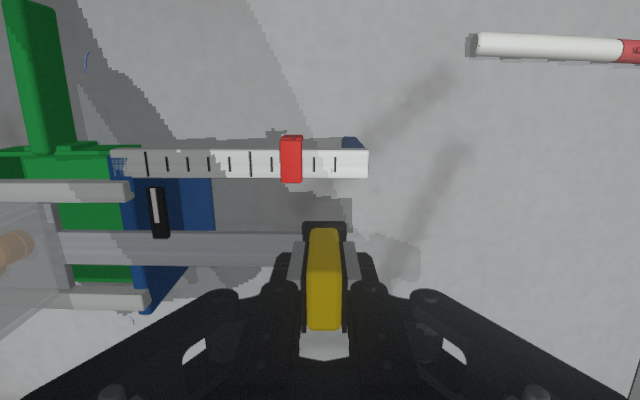

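The grip is held; pointer line from (154,188) to (158,222), mark at (291,158), and both are well visible.

```bash
cat > gap.py <<'E'
from h import *
o=get_obs(); im=camera('wrist'); print(o['time'],o['ee_pos'],o['grasp_force'],o['opening'],o['wrist_force'])
m,b=blobs(im,(0,170,60),(6,255,255),60); r=max((x for x in b if x[2][1]<200 and x[2][0]<500),key=lambda x:x[0])
a=np.radians(-2.5); ey=np.array([-np.sin(a),np.cos(a),0])
mk=plane('wrist',[[r[1][0]+r[1][2]/2,r[2][1]]],.0675,o)[0]; print('mark',mk.round(4),r)
# black pointer block, white line inside
k=cv2.inRange(im,(0,0,0),(45,45,45)); n,l,s,c=cv2.connectedComponentsWithStats(k)
for i in range(1,n):
    x,y,w,h,A=s[i]
    if A>150 and 170<y<215 and 30<h<65 and w<40:
        sub=im[y:y+h,x:x+w].min(2); inside=cv2.drawContours(np.zeros_like(k),[cv2.convexHull(np.argwhere(l==i)[:,::-1].astype(np.int32))],0,1,-1)[y:y+h,x:x+w]
        yy,xx=np.where((sub>120)&(inside>0)); P=plane('wrist',np.c_[xx+x,yy+y],.069,o)
        print('pointer',s[i],len(xx),P.mean(0).round(4),'gap mark-pointer mm',((mk-P.mean(0))@ey*1e3).round(2))
E
python3 gap.py; python3 -c "
from h import *
import pickle
im=cv2.imread('pics/w6.png');print(im[205,145:175].max(1))
o=get_obs();p=plane('wrist',[[154.5,190],[158,221]],.069,o);print(p)"
```

```text
10.4833 [0.5417886  0.23926634 0.07869137] 59.006168246269226 0.013142303774166806 [-1.20211099 -2.88227777  6.1057451 ]
mark [0.4968 0.226  0.0675] (np.int32(838), [280, 140, 22, 42], [290.7, 160.8])
pointer [146 186  24  52 746] 134 [0.5149 0.1593 0.069 ] gap mark-pointer mm 65.82
[ 60  61  52  38  24  28  25 121 136 137 137 130  70  28  25  24  31  27
  24  24  26  37  59  59  61  62  63  61  60  62]
[[0.50753986 0.16081697 0.069     ]
 [0.52301008 0.15970904 0.069     ]]
```

>>> servo_tool(moves=[[0.03,0.6,0,0],[0.06,1.4,0,0],[0.1,2.3,0,0],[0.14,3.2,0,0],[0.18,4.1,0,0],[0.22,4.9,0,0],[0.25,5.6,0,0],[0.26,6,0,0],[0.26,6,0,0],[0.26,6,0,0],[0.26,6,0,0],[0.26,6,0,0]])

```text
time: 11.53
ee_pos: [0.5446, 0.2979, 0.0787]
tcp_rot: [-179.9, 0.0, 177.5]
wrist_force: [-0.2, -10.2, 7.4]
opening: 0.0134
grasp_force: 59.3
```

```bash
python3 gap.py
```

```text
11.5333 [0.54462175 0.29793246 0.0787035 ] 59.340253472328186 0.013395108916772381 [ -0.23262823 -10.15297242   7.37361072]
mark [0.4956 0.2278 0.0675] (np.int32(1047), [152, 135, 32, 47], [165.7, 157.7])
pointer [147 187  23  51 684] 128 [0.5178 0.218  0.069 ] gap mark-pointer mm 8.79
```

```bash
cat > gap2.py <<'E'
from h import *
exec(open('gap.py').read())
for r0 in range(r[1][1]+10,r[1][1]+r[1][3]-8,6):
    xs=np.where(m[r0])[0]; xs=xs[xs<400]; print(r0,xs.min(),xs.max(),im[r0,xs.min()-1:xs.max()+2,0].tolist(), 'gap by left edge',(((plane('wrist',[[xs.min(),r0]],.0675,o)[0]-P.mean(0))@ey+.005)*1e3).round(2))
cv2.imwrite('pics/w8.png',cv2.resize(im[110:260,60:260,::-1],None,fx=3.5,fy=3.5,interpolation=cv2.INTER_CUBIC))
E
python3 gap2.py
```

```text
11.5833 [0.54460871 0.2979254  0.07871427] 59.33587610721588 0.013205066486951944 [ 0.02779853 -9.57344673  6.26575635]
mark [0.4956 0.2278 0.0675] (np.int32(1052), [152, 135, 32, 48], [165.8, 157.7])
pointer [146 187  24  51 685] 126 [0.5178 0.218  0.069 ] gap mark-pointer mm 8.78
145 152 174 [113, 164, 186, 187, 188, 187, 187, 187, 188, 188, 187, 188, 188, 188, 188, 189, 188, 189, 189, 188, 177, 156, 99, 107, 103] gap by left edge 7.0
151 153 175 [154, 177, 187, 187, 186, 186, 187, 187, 188, 187, 187, 188, 162, 132, 131, 133, 131, 134, 132, 130, 119, 103, 92, 89, 99] gap by left edge 7.1
157 154 176 [122, 128, 132, 133, 131, 132, 132, 131, 132, 132, 131, 132, 131, 133, 133, 132, 132, 133, 132, 126, 118, 100, 89, 90, 108] gap by left edge 7.2
163 155 175 [124, 131, 131, 131, 132, 131, 133, 132, 132, 133, 131, 132, 132, 131, 131, 134, 130, 133, 131, 123, 112, 98, 89] gap by left edge 7.29
169 156 176 [125, 132, 131, 131, 132, 131, 132, 133, 133, 130, 132, 130, 132, 132, 133, 133, 131, 133, 128, 120, 108, 92, 89] gap by left edge 7.39
```

Remaining gap ≈ 7 mm.

>>> servo_tool(moves=[[0.01,0.3,0,0],[0.03,0.6,0,0],[0.03,0.72,0,0],[0.03,0.72,0,0],[0.03,0.72,0,0],[0.03,0.72,0,0],[0.03,0.72,0,0],[0.03,0.72,0,0],[0.03,0.72,0,0],[0.03,0.72,0,0],[0.03,0.72,0,0],[0.03,0.72,0,0]])

```text
time: 12.63
ee_pos: [0.5449, 0.3049, 0.0787]
tcp_rot: [-179.8, 0.0, 177.5]
wrist_force: [-0.6, -11.6, 6.3]
opening: 0.013
grasp_force: 59.4
```

```bash
python3 gap2.py; python3 - <<'E'
from h import *
w=cv2.imread('pics/w8.png'); s=camera('side')[150:290,290:390,::-1]
s=cv2.resize(s,None,fx=5,fy=5,interpolation=cv2.INTER_CUBIC)[:525][:, :]
im=np.zeros((600,800,3),np.uint8); s=cv2.resize(s,(400,420)); w=cv2.resize(w,(400,300)); im[:420,:400]=s; im[:300,400:]=w
wr=cv2.resize(camera('wrist')[120:330,0:220,::-1],(300,286)); im[305:591,450:750]=wr
cv2.imwrite('pics/fin.png',im)
E
```

```text
12.6333 [0.54491881 0.30492169 0.07870502] 59.38756585121155 0.013001065513265924 [ -0.62396688 -11.62198611   6.34382621]
mark [0.4955 0.2282 0.0675] (np.int32(1087), [137, 135, 34, 48], [151.4, 157.5])
pointer [146 187  24  51 685] 126 [0.5181 0.225  0.069 ] gap mark-pointer mm 2.17
145 137 160 [94, 121, 132, 131, 135, 187, 186, 187, 187, 187, 188, 186, 187, 188, 187, 188, 188, 189, 189, 185, 178, 154, 110, 106, 104, 97] gap by left edge -0.08
151 138 161 [123, 127, 130, 130, 143, 186, 187, 186, 188, 188, 181, 167, 168, 166, 167, 166, 167, 167, 167, 161, 153, 113, 91, 89, 84, 109] gap by left edge -0.01
157 139 162 [124, 127, 132, 131, 132, 132, 130, 130, 132, 132, 131, 133, 130, 131, 131, 130, 130, 132, 132, 126, 119, 99, 90, 86, 86, 120] gap by left edge 0.05
163 140 162 [122, 128, 132, 131, 131, 129, 133, 130, 132, 132, 131, 131, 132, 132, 132, 133, 132, 131, 133, 123, 116, 97, 90, 89, 91] gap by left edge 0.12
169 141 163 [125, 128, 128, 130, 132, 131, 130, 132, 132, 132, 131, 131, 131, 131, 133, 131, 131, 132, 131, 124, 110, 91, 91, 89, 106] gap by left edge 0.18
```

View pics/fin.png

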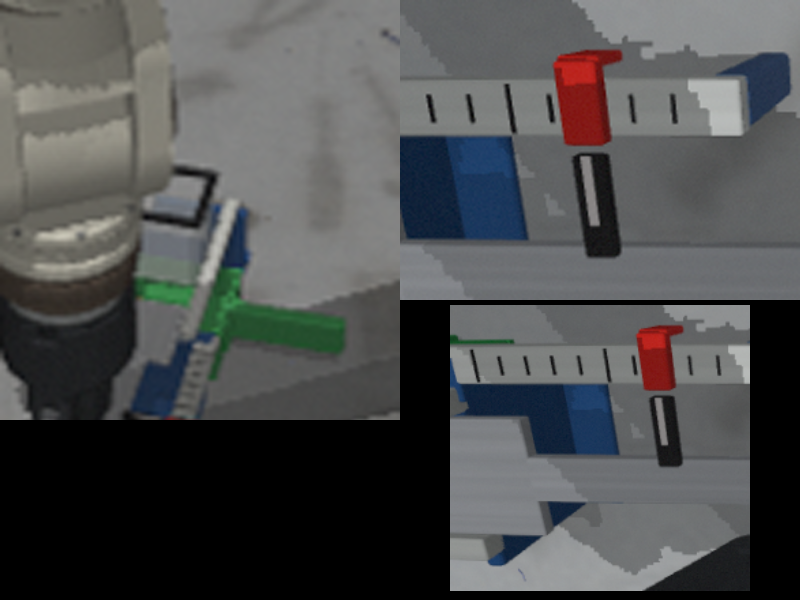

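The pointer line stands on the red mark and the hopper looks empty. A quick colour check confirms the hopper, then I hand in.

```bash
python3 - <<'E'
from h import *
A={'side':cv2.imread('pics/side0.png')[:,:,::-1].copy(),'scene':cv2.imread('pics/scene0.png')[:,:,::-1].copy()}
a=np.radians(-2.5);ax=np.array([np.cos(a),np.sin(a)]);ay=np.array([-np.sin(a),np.cos(a)])
for n,im0 in A.items():
    im=camera(n); q=proj(n,[[*(np.array([.534,.076])+sx*.022*ax+sy*.022*ay),z] for sx in(-1,1) for sy in(-1,1) for z in(.07,.12)]).astype(np.int32)
    mk=cv2.fillConvexPoly(np.zeros((400,640),np.uint8),cv2.convexHull(q),255)
    for i in(im0,im): h=cv2.cvtColor(i,cv2.COLOR_RGB2HSV); print(n,int(((h[...,0]>4)&(h[...,0]<20)&(h[...,1]>60)&(mk>0)).sum()),int((mk>0).sum()))
o=get_obs();print(o['time'],o['ee_pos'],o['grasp_force'])
E
```

```text
side 11 470
side 3 470
scene 9 527
scene 0 527
12.8833 [0.54493901 0.30491579 0.07869452] 59.388588666915894
```

```bash
python3 - <<'E'
from h import *
for n in('side','scene'):
    i0=cv2.imread(f'pics/{n}0.png')[:,:,::-1].astype(int); i1=camera(n).astype(int)
    x,y=proj(n,[[.534,.076,.07]])[0].astype(int)
    for i in(i0,i1): s=i[y-20:y+14,x-14:x+18]; d=s[...,0]-s[...,2]; w=np.argwhere(d>18); print(n,(x,y),len(w),(w.min(0),w.max(0)) if len(w) else '')
E
```

```text
side (np.int64(332), np.int64(212)) 82 (array([14,  9]), array([25, 19]))
side (np.int64(332), np.int64(212)) 1 (array([32,  6]), array([32,  6]))
scene (np.int64(318), np.int64(200)) 93 (array([11, 11]), array([23, 21]))
scene (np.int64(318), np.int64(200)) 0
```

The hopper is empty in both views.

```bash
python3 -c "
from workcell import *
print(job_done())"
```

```text
the job is handed in; nothing more can be done
None
```

I've handed the job in: the gripper holds the gate with the pointer within about 0.2 mm of the middle of the red mark, the tray stands released under the outlet, and the hopper is empty in both views; I could not see the pegs in the tray itself, and no verdict came back.

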